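# Count along the tin rack and push the bean tin into the third gap

### The job

Starting from the end of the rack with the copper knob, run a fingertip along the top of the white rail, flicking over the first and then the second orange tab to count the gaps, and stop in the third gap without flicking the third tab. Then push the loose green tin across the cart top into that third gap until it stands fully home against the rail. Only push it, gently: do not squeeze, lift or topple it, and leave the other tins and the coffee things where they are.

Things in the scene. Friction and masses are not known exactly. Their poses are not given: they have to be found in the camera images.
- rack: Tin rack fixed on the cart top: white rail 228 long, 14 thick, 60 high (mm), low dark dividers, four gaps open to the robot, three orange tabs on the rail. Origin on the cart top at the middle of the rail's front face; x points from the open side into the rail (thickness x 0 to 14), y along the rail, z up. Tabs at y = 56, 0, -56; gap centres at y = 84, 28, -28, -84.
- mouth (a point): Point on the cart top at the front end of the middle divider, x = -68 mm, y = 0 in the rack's frame. Five dividers, 4 mm thick and only 10 mm high, run from the rail to this depth at y = -112, -56, 0, 56, 112 mm, making the four gaps 52 mm wide. The gaps have no floor: tins slide on the cart top.
- copper_knob: Copper ball of 26 mm on a dark post at one end of the rail, about 128 mm from the rack's middle, 75 mm high, fixed; the origin is under the post on the cart top. It marks the end to count from, which varies: at +y of the rack the third gap is y = -28 mm (gap_r), at -y it is y = 28 mm (gap_q).
- white_knob: The same post with a white ball, at the other end of the rail; origin under the post.
- green_tin: Green bean tin with a bare metal lid rim, a closed upright cylinder 48 mm in diameter and 50 mm tall, 80 to 170 g, standing loose on the cart top in front of the rack; origin at the centre of its underside. Fully home, its origin is 24 mm in front of the rail's front face (x = -24 mm in the rack's frame).
- blue_tin: Blue tin of the same size standing in the end gap at y = 84 mm of the rack; origin at the centre of its underside. Leave it.
- red_tin: Red tin of the same size standing in the end gap at y = -84 mm of the rack; origin at the centre of its underside. Leave it.
- tab_a (a joint): Angle (rad) of the sprung orange tab at y = 56 mm of the rack, 0 upright, positive leaning toward the rack's -y. A blade 24 mm tall, 4 mm thick along the rail, 12 mm wide across it, hinged on the rail's top (60 mm high). A passing fingertip bends it over with 1 to 4 N, up to 1.4 rad, and it springs upright by itself.
- tab_b (a joint): Angle (rad) of the sprung orange tab at y = 0 mm of the rack, 0 upright, positive leaning toward the rack's -y. A blade 24 mm tall, 4 mm thick along the rail, 12 mm wide across it, hinged on the rail's top (60 mm high). A passing fingertip bends it over with 1 to 4 N, up to 1.4 rad, and it springs upright by itself.
- tab_c (a joint): Angle (rad) of the sprung orange tab at y = -56 mm of the rack, 0 upright, positive leaning toward the rack's -y. A blade 24 mm tall, 4 mm thick along the rail, 12 mm wide across it, hinged on the rail's top (60 mm high). A passing fingertip bends it over with 1 to 4 N, up to 1.4 rad, and it springs upright by itself.
- gap_p (a point): Point on the top face of the rack's rail (60 mm above the cart top), in the middle of the rail's 14 mm thickness and midway along the gap that is centred at y = 84 mm of the rack.
- gap_q (a point): Point on the top face of the rack's rail (60 mm above the cart top), in the middle of the rail's 14 mm thickness and midway along the gap that is centred at y = 28 mm of the rack.
- gap_r (a point): Point on the top face of the rack's rail (60 mm above the cart top), in the middle of the rail's 14 mm thickness and midway along the gap that is centred at y = -28 mm of the rack.
- gap_s (a point): Point on the top face of the rack's rail (60 mm above the cart top), in the middle of the rail's 14 mm thickness and midway along the gap that is centred at y = -84 mm of the rack.
- kettle: Copper-finish kettle, body 156 mm wide, 151 mm high, black handle to -x and spout to +x; origin at the centre of its underside. Leave it.
- grinder: Aluminium hand grinder, 48 mm across, 155 mm high plus a crank reaching 88 mm out; origin at the centre of its underside. Leave it.
- dripper: Clear glass dripper, cone 116 mm wide at the top, 85 mm high; origin at the centre of its underside. Leave it.
- mug: Tall white ceramic mug, 76 mm wide, 125 mm high, handle at its +y; origin at the centre of its underside. Leave it.
Mind the look-alikes: they are no part of the job. Of the things that look like the green_tin, the middle-sized one is meant.

How it is judged:
By the outcome, as a careful person would: the job done as asked, in the order asked, and still so for the second after the job is handed in, with the robot touching nothing.
It also fails if it takes over 67 s, if anything falls off the work surface, if the arm or the gripper's body presses on something with over 40 N, if the wrist force passes 120 N, or if a joint passes its speed limit or range.

### The arm

A 6-joint arm with a two-finger parallel gripper is mounted at the origin on the work surface. World frame = base frame: x ahead of the robot, y to its left, z up, the work surface at z = 0. Lengths are in m, angles in rad, forces in N, time in s.
With the tool pointing down it reaches from about 0.35 to 0.975 m from the base axis. Payload 4.9 kg.
Tool frame: the origin (TCP) lies at the very end of the fingers, on their centre line; the grasp point (between the pads) lies 19 mm behind it (ctrl.grasp_offset is the distance from the TCP to the grasp point, in m); z points along the fingers, y is the line along which they close (so a half turn about z gives the same grasp; the last joint's range is limited). The gripper opens to 85 mm and grips with 20 to 120 N. Pads are 22 mm wide; open, the fingers measure 114 mm over their backs; the gripper's body (76 mm by 85 mm) begins 54 mm behind the grasp point. The pads swing forward as they close: fully open they stand 13 mm farther back than shut.
Start: joints at [-1.307, 0.053, 1.613, -0, 1.476, -0.119], TCP at [0.233, -0.58, 0.231] pointing down, gripper open.
Joint ranges: [-3.01, 3.01], [-1.01, 2.22], [0.06, 2.58], [-1.02, 4.17], [0.09, 2.62], [-3.14, 3.14]. Speed limits (rad/s): [2.57, 2.57, 3.14, 3.14, 3.14, 3.14].

### API

Orientations are given as a rotation vector (axis times angle).
In Python, from station import ctrl, optics gives the robot as it stands.
- The arm moves only by the shell command python3 -m handwheel 'ROWS' [OPENING] [FORCE]. ROWS is JSON, a list of rows, each an object of numbers: "tx", "ty", "tz": the shift along the tool's x, y, z in mm; "roll": the turn about the tool's z in rad. A call has 1 to 12 rows; each row shifts and turns the commanded pose from where the row before left it, along the tool's axes as they then stand; what a row does not reach is not made up. A row lasts 1/12 s, in which the tool goes at most 41.7 mm and 7.16 degrees, less where a joint would pass 70% of its speed; a pose out of reach is approached as far as the arm can. A call with a gripper value outside its range is refused whole. OPENING is the finger opening in mm, from 0 to 85.4, set as the call begins (- or left out, the last holds). The fingers move at their own pace and stop on an object; FORCE is the grip in N (left out, the last holds). Time passes only in rows, so rows that do not move let the fingers close. It gives the time, the measured TCP pose, the force, the opening and the grip force at its end, in the units of the state.
- ctrl.get_obs(): the state, without advancing time (a new reading comes with each control period).
- optics.get_image(name): name is "scene" or "top" or "wrist"; returns (picture, depth): 400x640x3 uint8, red, green, blue; 400x640 float32, m along the optical axis (not along the pixel's ray), 0 where there is no reading.
- optics.camera_params(name): a dict with "mtx" (3x3 intrinsics, pixels), "extrinsics" (4x4, takes a point from camera to world coordinates); the wrist camera has in their place "tool_from_camera" (4x4, takes a point from camera to tool coordinates, whose origin is the TCP and whose axes are the flange's). Camera axes: x right, y down, z forward; pixel columns grow to the right and rows downward; lengths in m; the calibration is good to about 2 mm. The wrist camera is an equidistant fisheye: a pixel r from the principal point sees the ray r / f radians off the axis. A picture is of the moment at which its call begins: read the wrist's pose just before it. camera_params takes no time and is no camera call.
- ctrl.finish_job(): hands the job in; it is judged then, once.
The state is a dict: "t": time; "q": joint angles; "dq": joint speeds; "effort": joint torques, N m; "tool_pos": TCP position; "tool_rot": TCP orientation; "contact_force": force on the tool from outside, world axes, zero at the start; "wrist_torque": the same for the moment, N m; "opening": finger opening in m; "grip_force": force on a finger pad.
Only numpy, scipy, OpenCV 4.12 (cv2) and the standard library are available. Lean on these libraries where they do the work, as an engineer would, in place of code of your own. Each camera call takes 0.05 s, during which the arm holds its last target. There are 200 camera calls.

## Working session

There is one attempt and no reset: what is moved stays moved. The work goes in short steps, Python scripts to look and compute and a shell command to move; the robot and the scene stay as the last step left them, time stands still between calls to the robot, and variables do not carry over. Pictures are saved under pics/ and viewed, at most 10 in all, crops included, and the job is handed in when it is done.

```bash
ls; mkdir -p pics
python3 - <<'E'
from station import ctrl, optics
import cv2, numpy as np
for n in ("scene","top"):
    im,d=optics.get_image(n); cv2.imwrite(f"pics/{n}0.png",im[:,:,::-1]); np.savez(f"pics/{n}0.npz",im=im,d=d)
    p=optics.camera_params(n); print(n,p['mtx'].tolist(),np.round(p['extrinsics'],3).tolist())
o=ctrl.get_obs(); print(o)
print(optics.camera_params("wrist"))
E
```

```text
pics
scene [[426.07314304123634, 0.0, 324.65249527991676], [0.0, 426.07314304123634, 199.0867288614944], [0.0, 0.0, 1.0]] [[-0.43, 0.606, -0.67, 1.303], [0.903, 0.276, -0.33, 0.366], [-0.015, -0.746, -0.665, 0.824], [0.0, 0.0, 0.0, 1.0]]
top [[367.213381776539, 0.0, 317.70731388623074], [0.0, 367.213381776539, 195.6258217184929], [0.0, 0.0, 1.0]] [[-0.025, -0.986, 0.165, 0.379], [-1.0, 0.024, -0.007, 0.016], [0.002, -0.165, -0.986, 1.073], [0.0, 0.0, 0.0, 1.0]]
{'t': 0.1, 'q': array([-1.30701081e+00,  5.32841942e-02,  1.61412182e+00, -3.42055108e-05,
        1.47601592e+00, -1.19000520e-01]), 'dq': array([ 0.00068338, -0.00207136, -0.00085464,  0.00045921, -0.00030947,
       -0.00049037]), 'effort': array([-9.29506882e-06, -3.94901204e+01, -3.71363997e+01, -1.30804701e-04,
        3.91917667e-03, -7.97031987e-06]), 'tool_pos': array([ 0.23328719, -0.57923228,  0.23021092]), 'tool_rot': array([-3.08243805e+00, -5.97273110e-01,  2.61025609e-04]), 'contact_force': array([-0.39304785, -0.23704849, -0.46518129]), 'wrist_torque': array([ 0.00778286, -0.02291411,  0.01819853]), 'grip_force': 0.0, 'opening': 0.08518913564687079}
{'mtx': array([[309.70691629,   0.        , 322.82380001],
       [  0.        , 309.70691629, 201.43461405],
       [  0.        ,   0.        ,   1.        ]]), 'tool_from_camera': array([[-6.03669987e-04, -9.66143542e-01, -2.58004443e-01,
         6.58353508e-02],
       [ 9.99999577e-01, -7.62444700e-04,  5.15344968e-04,
         1.44086753e-04],
       [-6.94611333e-04, -2.58004022e-01,  9.66143593e-01,
        -1.41910034e-01],
       [ 0.00000000e+00,  0.00000000e+00,  0.00000000e+00,
         1.00000000e+00]])}
```

View pics/scene0.png

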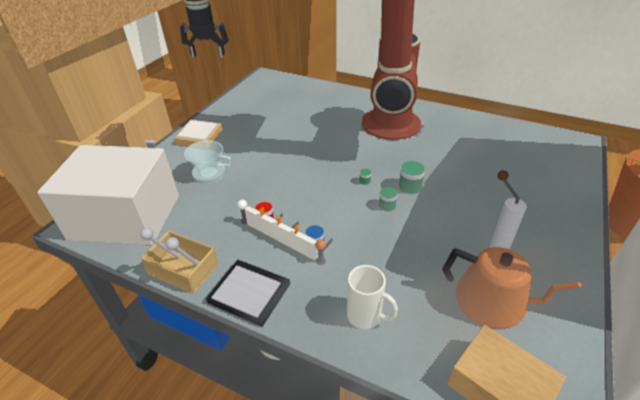

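View pics/top0.png

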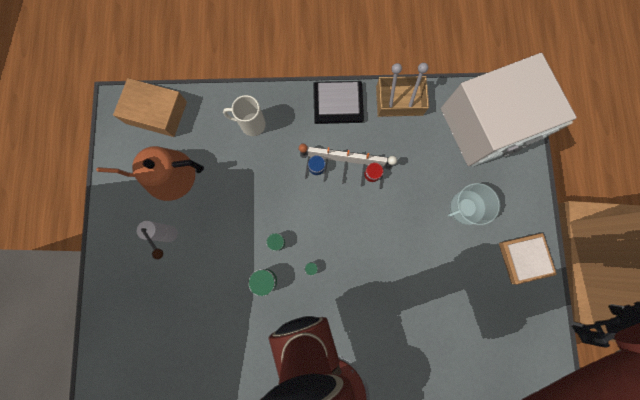

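The top view shows the copper knob at (304,148), beside the blue tin, so I count from there. The white knob is at (392,160). Three things look like the green tin: (276,242) middle-sized, (262,282) large and (312,268) small. The one at (276,242) is meant; I'll measure all three and confirm with a crop.

```bash
cat > h.py <<'E'
import numpy as np, cv2
from station import ctrl, optics
def world(n,d):
    p=optics.camera_params(n);K=p['mtx'];v,u=np.mgrid[0:400,0:640]
    c=np.stack([(u-K[0,2])/K[0,0]*d,(v-K[1,2])/K[1,1]*d,d],-1)
    return c@p['extrinsics'][:3,:3].T+p['extrinsics'][:3,3]
def proj(n,P):
    p=optics.camera_params(n);E=np.linalg.inv(p['extrinsics']);c=np.atleast_2d(P)@E[:3,:3].T+E[:3,3];c=c@p['mtx'].T
    return c[:,:2]/c[:,2:]
E
python3 - <<'E'
from h import *
for n in("top","scene"):
    z=np.load(f"pics/{n}0.npz");im,d=z['im'],z['d'];W=world(n,d)
    hsv=cv2.cvtColor(im,cv2.COLOR_RGB2HSV);H,S,V=[hsv[...,i].astype(int) for i in range(3)]
    on=(d>0)&(W[...,2]>.004)&(W[...,2]<.2)
    print(n,"table z",np.median(W[200:230,340:420,2]) if n=="top" else np.median(W[150:170,280:330,2]))
    for nm,m in dict(green=(H>60)&(H<90)&(S>80),blue=(H>100)&(H<120)&(S>150),red=((H<4)|(H>176))&(S>180),orange=(H>8)&(H<20)&(S>170),copper=(H>3)&(H<14)&(S>100)&(S<190)).items():
        k,l,st,c=cv2.connectedComponentsWithStats((m&on).astype('uint8'))
        for i in range(1,k):
            if st[i,4]>=5 and st[i,4]<900:
                P=W[l==i]; zt=np.percentile(P[:,2],90); T=P[P[:,2]>zt-.008]
                print(nm,c[i].round(0),st[i,4],"top z %.3f"%zt,"mid",((T.min(0)+T.max(0))/2).round(4)[:2],"ext",np.ptp(T,0).round(3)[:2])
    if n=="top":
        wh=on&(S<40)&(V>150)&(W[...,2]>.05)&(W[...,2]<.067); wh[:130]=0;wh[175:]=0;wh[:,:295]=0;wh[:,400:]=0
        P=W[wh];print("rail",len(P),P.mean(0),[a.round(4) for a in cv2.minAreaRect(P[:,:2].astype('f4')*1000)[:2] ] if 0 else cv2.minAreaRect((P[:,:2]*1000).astype('f4')))
        a=im[130:185,290:410];b=im[225:300,235:330]
        cv2.imwrite("pics/crop.png",np.vstack([cv2.resize(a,(660,302)),cv2.resize(b,(660,290))])[...,::-1][:600])
E
```

```text
top table z 0.00022576079928560144
green [275. 241.] 204 top z 0.053 mid [0.4246 0.1323] ext [0.042 0.042]
green [311. 268.] 109 top z 0.039 mid [0.3483 0.0346] ext [0.03  0.031]
green [261. 282.] 480 top z 0.074 mid [0.3162 0.1664] ext [0.065 0.064]
blue [316. 163.] 167 top z 0.052 mid [0.6436 0.0122] ext [0.04 0.04]
red [374. 170.] 170 top z 0.052 mid [ 0.6189 -0.153 ] ext [0.039 0.04 ]
red [368. 178.] 10 top z 0.025 mid [ 0.6045 -0.1402] ext [0.016 0.019]
orange [160. 252.] 6 top z 0.186 mid [0.4004 0.3922] ext [0.005 0.006]
copper [152. 128.] 5 top z 0.049 mid [0.7636 0.4863] ext [0. 0.]
copper [303. 148.] 57 top z 0.075 mid [0.686  0.0494] ext [0.019 0.02 ]
copper [328. 150.] 7 top z 0.085 mid [ 0.6758 -0.0208] ext [0.011 0.003]
copper [347. 152.] 7 top z 0.085 mid [ 0.6662 -0.0762] ext [0.011 0.003]
copper [367. 155.] 10 top z 0.087 mid [ 0.6575 -0.1313] ext [0.011 0.003]
copper [157. 253.] 64 top z 0.191 mid [0.397 0.398] ext [0.021 0.019]
copper [353. 381.] 282 top z 0.016 mid [ 0.0486 -0.0703] ext [0.097 0.067]
rail 362 [ 0.66500901 -0.07874325  0.05953037] ((664.84631347656
[... 500 characters left out ...]
z 0.051 mid [0.4234 0.1294] ext [0.045 0.041]
blue [314. 231.] 148 top z 0.051 mid [0.6435 0.0102] ext [0.038 0.041]
red [264. 206.] 81 top z 0.051 mid [ 0.617  -0.1552] ext [0.031 0.04 ]
orange [262. 210.] 28 top z 0.082 mid [ 0.6586 -0.1315] ext [0.012 0.005]
orange [278. 220.] 15 top z 0.083 mid [ 0.6691 -0.0775] ext [0.008 0.005]
orange [296. 228.] 16 top z 0.083 mid [ 0.6779 -0.0213] ext [0.01  0.005]
copper [503. 175.] 67 top z 0.190 mid [0.402  0.3982] ext [0.016 0.02 ]
copper [280. 220.] 10 top z 0.080 mid [ 0.6623 -0.0766] ext [0.003 0.005]
copper [295. 229.] 9 top z 0.079 mid [ 0.6826 -0.0227] ext [0.004 0.003]
copper [320. 244.] 73 top z 0.074 mid [0.6908 0.0497] ext [0.02  0.018]
```

View pics/crop.png

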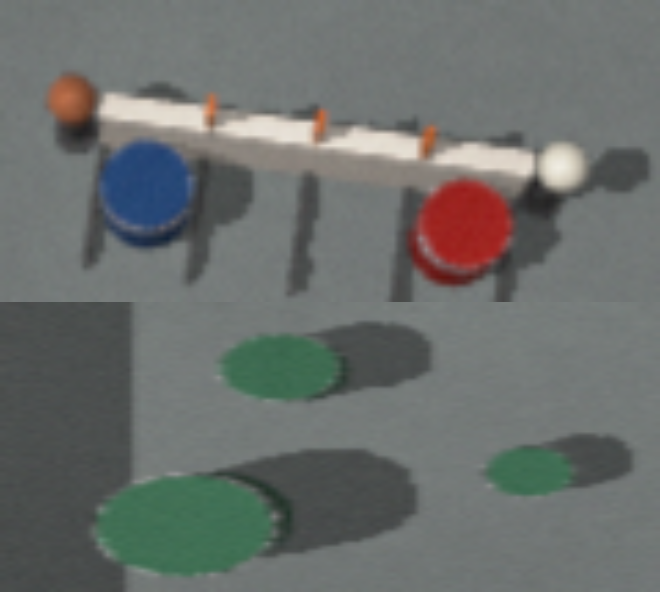

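The enlarged crop confirms that the green tin at (276,242) is the middle-sized one: top at z 0.051, centre about (0.424, 0.131). The big one is 74 mm high and the small one 38 mm. The copper knob is at the blue tin's end (+y), so the third gap is gap_r. Next I turn the tool so its x runs along the rail, with the fingers shut.

```bash
python3 -m handwheel '[{"roll":-0.0854},{"roll":-0.0854},{"roll":-0.0854},{"roll":-0.0854},{"roll":-0.0854},{"roll":-0.0854},{"roll":-0.0854},{"roll":-0.0854},{"roll":-0.0854},{"roll":-0.0854},{"roll":-0.0854},{"roll":-0.0854}]' 0 20
cat >> h.py <<'E'
from scipy.spatial.transform import Rotation as Ro
B=np.array([.6670,-.0767]); PSI=-.1655   # tab_b point (rack x=7), rack yaw
def rack(x,y):
    c,s=np.cos(PSI),np.sin(PSI);x=(x-7)/1000;y=y/1000
    return B+np.array([c*x-s*y,s*x+c*y])
def inrack(p):
    c,s=np.cos(PSI),np.sin(PSI);d=np.array(p[:2])-B
    return np.array([c*d[0]+s*d[1],-s*d[0]+c*d[1]])*1000+[7,0]
def go(p,z=None):
    o=ctrl.get_obs();R=Ro.from_rotvec(o['tool_rot']).as_matrix()
    t=np.array([*p,o['tool_pos'][2] if z is None else z])
    print("pos",o['tool_pos'].round(4),"yaw",np.arctan2(R[1,0],R[0,0]).round(4),"tilt",R[:,2].round(3),"t",round(o['t'],2),"q",o['q'].round(2),"F",o['contact_force'].round(1))
    print("shift mm",((t-o['tool_pos'])@R*1000).round(1),"rackpos",inrack(o['tool_pos']).round(1))
E
python3 -c "
from h import *
go(rack(7,84))"
```

```text
pos [ 0.2333 -0.5792  0.2302] yaw 0.3828 tilt [-0.001  0.002 -1.   ] t 0.1 q [-1.31  0.05  1.61 -0.    1.48 -0.12] F [-0.4 -0.2 -0.5]
shift mm [ 633.8 -375.9    0.8] rackpos [-338.  -567.1]$[0]: bad value
```

```bash
python3 -m handwheel '[{"tx":0,"ty":0,"tz":0,"roll":-0.0854},{"tx":0,"ty":0,"tz":0,"roll":-0.0854}]' 0 20; python3 -m handwheel 2>&1 -h | head -20
```

```text
t: 0.27
tool_pos: [0.2333, -0.5794, 0.2305]
tool_rot: [-3.019, -0.864, -0.0]
contact_force: [-0.4, 0.1, -0.1]
opening: 0.064
grip_force: 0.0
invalid input: not JSON, or not a number
```

```bash
python3 -m handwheel '[{"tx":0,"ty":0,"tz":0,"roll":-0.107},{"tx":0,"ty":0,"tz":0,"roll":-0.107},{"tx":0,"ty":0,"tz":0,"roll":-0.107},{"tx":0,"ty":0,"tz":0,"roll":-0.107},{"tx":0,"ty":0,"tz":0,"roll":-0.107},{"tx":0,"ty":0,"tz":0,"roll":-0.107},{"tx":0,"ty":0,"tz":0,"roll":-0.107},{"tx":0,"ty":0,"tz":0,"roll":-0.105},{"tx":0,"ty":0,"tz":0,"roll":0}]'
python3 -c "
from h import *
go(rack(7,84))"
```

```text
t: 1.02
tool_pos: [0.2334, -0.5794, 0.2306]
tool_rot: [-2.393, -2.034, -0.001]
contact_force: [0.1, 0.2, 1.1]
opening: 0.0004
grip_force: 0.0
pos [ 0.2334 -0.5794  0.2306] yaw 1.4093 tilt [-0.     0.001 -1.   ] t 1.02 q [-1.31  0.05  1.61  0.    1.48 -1.15] F [0.1 0.2 1.1]
shift mm [6.499e+02 3.475e+02 5.000e-01] rackpos [-337.9 -567.3]
```

```bash
python3 -m handwheel '[{"tx":15,"ty":8,"tz":0,"roll":0},{"tx":30,"ty":16,"tz":0,"roll":0},{"tx":30,"ty":16,"tz":0,"roll":0},{"tx":30,"ty":16,"tz":0,"roll":0},{"tx":30,"ty":16,"tz":0,"roll":0},{"tx":30,"ty":16,"tz":0,"roll":0},{"tx":30,"ty":16,"tz":0,"roll":0},{"tx":30,"ty":16,"tz":0,"roll":0},{"tx":30,"ty":16,"tz":0,"roll":0},{"tx":30,"ty":16,"tz":0,"roll":0},{"tx":30,"ty":16,"tz":0,"roll":0},{"tx":30,"ty":16,"tz":0,"roll":0}]' && python3 -m handwheel '[{"tx":30,"ty":16,"tz":0,"roll":0},{"tx":30,"ty":16,"tz":0,"roll":0},{"tx":30,"ty":16,"tz":0,"roll":0},{"tx":30,"ty":16,"tz":0,"roll":0},{"tx":30,"ty":16,"tz":0,"roll":0},{"tx":30,"ty":16,"tz":0,"roll":0},{"tx":30,"ty":16,"tz":0,"roll":0},{"tx":30,"ty":16,"tz":0,"roll":0},{"tx":30,"ty":16,"tz":0,"roll":0},{"tx":25,"ty":16,"tz":0,"roll":0},{"tx":10,"ty":4,"tz":0,"roll":0},{"tx":0,"ty":0,"tz":0,"roll":0}]'
python3 - <<'E'
from h import *
go(rack(7,84))
o=ctrl.get_obs();p=optics.camera_params('wrist');im,d=optics.get_image('wrist')
R=Ro.from_rotvec(o['tool_rot']).as_matrix();K=p['mtx']
v,u=np.mgrid[0:400,0:640];x=(u-K[0,2])/K[0,0];y=(v-K[1,2])/K[0,0];r=np.hypot(x,y)+1e-9
ray=np.stack([np.sin(r)*x/r,np.sin(r)*y/r,np.cos(r)],-1);C=ray/ray[...,2:]*d[...,None]
T=p['tool_from_camera'];W=(C@T[:3,:3].T+T[:3,3])@R.T+o['tool_pos']
np.savez('pics/w1.npz',im=im,d=d,W=W);cv2.imwrite('pics/w1.png',im[...,::-1])
hsv=cv2.cvtColor(im,cv2.COLOR_RGB2HSV);H,S,V=[hsv[...,i].astype(int) for i in range(3)]
m=(H>5)&(H<20)&(S>120)&(d>0)&(W[...,2]>.055)&(W[...,2]<.1)
k,l,st,c=cv2.connectedComponentsWithStats(m.astype('uint8'))
for i in range(1,k):
    if st[i,4]>15:
        P=W[l==i];P=P[P[:,2]>P[:,2].max()-.006];print(c[i].round(),st[i,4],P.max(0)[2].round(3),((P.min(0)+P.max(0))/2).round(4),inrack((P.min(0)+P.max(0))/2).round(1))
Q=np.stack([inrack(w) for w in W.reshape(-1,3)]) if 0 else None
c_,s_=np.cos(PSI),np.sin(PSI);D=W[...,:2]-B;X=(c_*D[...,0]+s_*D[...,1])*1000+7;Y=(-s_*D[...,0]+c_*D[...,1])*1000
for y0 in(-100,-84,-28,-42,-14,14,28,42,84,100):
    m=(abs(Y-y0)<6)&(abs(W[...,2]-.06)<.004)&(abs(X-7)<20)&(S<60)&(V>120)
    if m.sum()>10: print("rail",y0,m.sum(),np.percentile(X[m],[2,98]).round(1),np.median(W[m][:,2]).round(4))
E
```

```text
t: 2.02
tool_pos: [0.4717, -0.2667, 0.2312]
tool_rot: [-2.397, -2.03, -0.0]
contact_force: [0.6, -0.8, 0.0]
opening: 0.0002
grip_force: 0.0
t: 3.02
tool_pos: [0.6827, 0.008, 0.2306]
tool_rot: [-2.392, -2.034, 0.0]
contact_force: [-1.0, 0.2, -0.8]
opening: 0.0
grip_force: 0.0
pos [0.6827 0.008  0.2306] yaw 1.4093 tilt [-0.001  0.001 -1.   ] t 3.02 q [-0.1   0.19  1.47  0.    1.49  0.06] F [-1.   0.2 -0.8]
shift mm [-2.1 -1.5  0. ] rackpos [ 8.5 86.1]
[325. 140.] 101 0.075 [0.6926 0.0531 0.0719] [ 10.8 132.2]
[321. 216.] 104 0.085 [ 0.6762 -0.0218  0.0817] [ 7.  55.7]
rail -100 40 [ 3.7 13.7] 0.0592
rail -84 59 [ 4.9 13.6] 0.0593
rail 28 49 [ 0.8 12.7] 0.0591
rail 42 106 [ 0.8 13.7] 0.0593
rail 84 147 [ 1.  13.5] 0.0593
rail 100 141 [ 1.  13.4] 0.0592
```

View pics/w1.png

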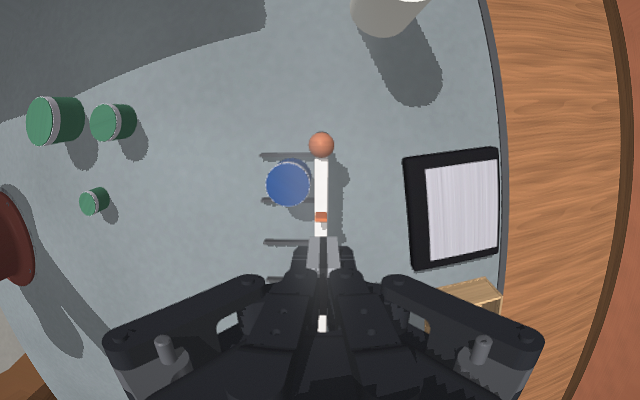

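The wrist view agrees with the rack model: tab_a at (321,216) measures y = 55.7, and the rail spans x 1 to 13.5. The copper ball is at (321,145) and the blue tin at (288,184). I lower the tip to 10 mm above the rail at y = 84.

```bash
python3 -m handwheel '[{"tx":-2,"ty":-1.5,"tz":10,"roll":0},{"tx":0,"ty":0,"tz":25,"roll":0},{"tx":0,"ty":0,"tz":30,"roll":0},{"tx":0,"ty":0,"tz":30,"roll":0},{"tx":0,"ty":0,"tz":25,"roll":0},{"tx":0,"ty":0,"tz":20,"roll":0},{"tx":0,"ty":0,"tz":12,"roll":0},{"tx":0,"ty":0,"tz":8,"roll":0},{"tx":0,"ty":0,"tz":0,"roll":0}]'
python3 -c "
from h import *
go(rack(7,-38),.070)"
```

```text
t: 3.82
tool_pos: [0.6789, 0.0025, 0.0693]
tool_rot: [-2.395, -2.03, 0.004]
contact_force: [-0.5, -0.0, 0.7]
opening: 0.0001
grip_force: 0.0
pos [0.6789 0.0025 0.0693] yaw 1.4061 tilt [-0.003  0.    -1.   ] t 3.82 q [-0.11  0.32  1.59 -0.    1.23  0.06] F [-0.5 -0.   0.7]
shift mm [-118.1    1.2   -0.7] rackpos [ 5.7 80.1]
```

```bash
python3 -m handwheel '[{"tx":-4,"ty":0.5,"tz":0,"roll":0},{"tx":-6,"ty":0.5,"tz":0,"roll":0},{"tx":-7,"ty":0,"tz":0,"roll":0},{"tx":-7,"ty":0,"tz":0,"roll":0},{"tx":-7,"ty":0,"tz":0,"roll":0},{"tx":-7,"ty":0,"tz":0,"roll":0},{"tx":-7,"ty":0,"tz":0,"roll":0},{"tx":-7,"ty":0,"tz":0,"roll":0},{"tx":-7,"ty":0,"tz":0,"roll":0},{"tx":-7,"ty":0,"tz":0,"roll":0},{"tx":-4,"ty":0,"tz":0,"roll":0},{"tx":0,"ty":0,"tz":0,"roll":0}]'
python3 -c "
from h import *
go(rack(7,-38),.070)"
```

```text
t: 4.82
tool_pos: [0.6697, -0.067, 0.0709]
tool_rot: [-2.396, -2.031, 0.001]
contact_force: [0.2, 1.2, 0.3]
opening: 0.0001
grip_force: 0.2
pos [ 0.6697 -0.067   0.0709] yaw 1.4064 tilt [-0.001 -0.    -1.   ] t 4.82 q [-0.21  0.3   1.61 -0.    1.23 -0.05] F [0.2 1.2 0.3]
shift mm [-48.   -1.1   0.9] rackpos [ 8.1 10. ]
```

```bash
python3 -m handwheel '[{"tx":-5,"ty":0,"tz":0,"roll":0},{"tx":-6,"ty":0,"tz":0,"roll":0},{"tx":-6,"ty":0,"tz":0,"roll":0},{"tx":-6,"ty":-0.5,"tz":0.5,"roll":0},{"tx":-6,"ty":-0.5,"tz":0.5,"roll":0},{"tx":-5,"ty":0,"tz":0,"roll":0},{"tx":-4,"ty":0,"tz":0,"roll":0},{"tx":-3,"ty":0,"tz":0,"roll":0},{"tx":0,"ty":0,"tz":0,"roll":0},{"tx":0,"ty":0,"tz":0,"roll":0}]'
cat > look.py <<'E'
import sys
from h import *
n=sys.argv[1];im,d=optics.get_image('scene');cv2.imwrite(f'pics/{n}.png',cv2.resize(im[130:300,180:440],None,fx=3,fy=3,interpolation=cv2.INTER_CUBIC)[...,::-1])
E
python3 look.py s1; python3 -c "
from h import *
go(rack(7,-36),.070)"
```

```text
t: 5.65
tool_pos: [0.6627, -0.1076, 0.0709]
tool_rot: [2.394, 2.031, -0.002]
contact_force: [-1.6, -3.2, 4.8]
opening: -0.0001
grip_force: 2.7
pos [ 0.6627 -0.1075  0.071 ] yaw 1.4074 tilt [ 0.    -0.002 -1.   ] t 5.7 q [-0.27  0.3   1.62 -0.    1.23 -0.11] F [-1.6 -3.2  5.3]
shift mm [-4.9 -0.9  1. ] rackpos [  7.9 -31. ]
```

View pics/s1.png

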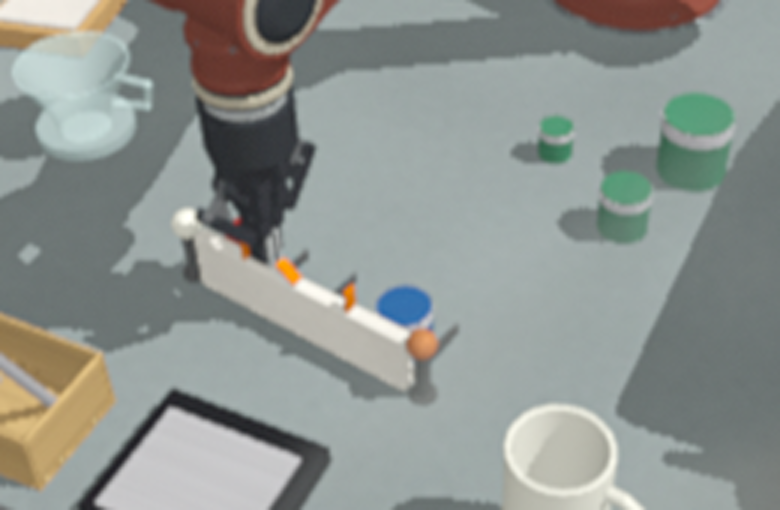

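Tab_a is upright again at (348,295). Tab_b at (288,270) is still bent under the tip's trailing edge, and tab_c at (243,250) is untouched. A few more millimetres will release tab_b.

```bash
python3 -m handwheel '[{"tx":-2,"ty":0,"tz":0,"roll":0},{"tx":-2,"ty":0,"tz":0,"roll":0},{"tx":-1.5,"ty":0,"tz":0,"roll":0},{"tx":0,"ty":0,"tz":0,"roll":0},{"tx":0,"ty":0,"tz":0,"roll":0}]'
python3 -c "
from h import *
go(rack(7,-36),.070)"
```

```text
t: 6.12
tool_pos: [0.6612, -0.1113, 0.0696]
tool_rot: [-2.394, -2.032, 0.001]
contact_force: [0.3, -0.3, -0.9]
opening: 0.0002
grip_force: 0.0
pos [ 0.6612 -0.1113  0.0696] yaw 1.4077 tilt [-0.001  0.001 -1.   ] t 6.12 q [-0.28  0.3   1.62  0.    1.23 -0.11] F [ 0.3 -0.3 -0.9]
shift mm [-0.9 -0.  -0.4] rackpos [  7.  -35.1]
```

The force has dropped to zero, so tab_b is free. I settle mid-gap, pause, then lift straight up.

```bash
python3 -m handwheel '[{"tx":2,"ty":0,"tz":0,"roll":0},{"tx":2,"ty":0,"tz":0,"roll":0},{"tx":0,"ty":0,"tz":0,"roll":0},{"tx":0,"ty":0,"tz":0,"roll":0},{"tx":0,"ty":0,"tz":0,"roll":0},{"tx":0,"ty":0,"tz":0,"roll":0},{"tx":0,"ty":0,"tz":-10,"roll":0},{"tx":0,"ty":0,"tz":-20,"roll":0},{"tx":0,"ty":0,"tz":-25,"roll":0},{"tx":0,"ty":0,"tz":-25,"roll":0},{"tx":0,"ty":0,"tz":-15,"roll":0},{"tx":0,"ty":0,"tz":0,"roll":0}]'
python3 - <<'E'
from h import *
go(rack(7,-30))
T=inrack([.4243,.1310]);e=np.array([-150,-28.])-T;e/=np.linalg.norm(e);print("tin",T,"dir",e,"yaw of -tool x:",np.arctan2(-e[1],-e[0])+PSI)
s=T-e*60;print(s,rack(*s));go(rack(*s))
E
```

```text
t: 7.12
tool_pos: [0.6651, -0.1084, 0.1714]
tool_rot: [2.389, 2.028, 0.008]
contact_force: [0.2, -0.1, 1.2]
opening: -0.0001
grip_force: 0.0
pos [ 0.6651 -0.1084  0.1714] yaw 1.4076 tilt [ 0.009 -0.002 -1.   ] t 7.12 q [-0.27  0.2   1.55  0.    1.38 -0.11] F [ 0.2 -0.1  1.2]
shift mm [ 1.6 -3.4 -0. ] rackpos [ 10.4 -31.6]
tin [-266.60141732  164.87827158] dir [ 0.51734573 -0.85577648] yaw of -tool x: 1.9490427714731686
[-297.64216137  216.22486065] [0.40214251 0.18675882]
pos [ 0.6651 -0.1084  0.1714] yaw 1.4076 tilt [ 0.009 -0.002 -1.   ] t 7.12 q [-0.27  0.2   1.55  0.    1.38 -0.11] F [ 0.2 -0.1  1.2]
shift mm [ 248.5 -307.4   -3.1] rackpos [ 10.4 -31.6]
```

```bash
python3 -m handwheel '[{"tx":10,"ty":-12,"tz":0,"roll":0},{"tx":20,"ty":-25,"tz":0,"roll":0},{"tx":20,"ty":-25,"tz":0,"roll":0},{"tx":20,"ty":-25,"tz":0,"roll":0},{"tx":20,"ty":-25,"tz":0,"roll":0},{"tx":20,"ty":-25,"tz":0,"roll":0},{"tx":20,"ty":-25,"tz":0,"roll":0},{"tx":20,"ty":-25,"tz":0,"roll":0},{"tx":20,"ty":-25,"tz":0,"roll":0},{"tx":20,"ty":-25,"tz":0,"roll":0},{"tx":20,"ty":-25,"tz":0,"roll":0},{"tx":20,"ty":-25,"tz":0,"roll":0}]' 26 20 && python3 -m handwheel '[{"tx":18,"ty":-20,"tz":0,"roll":0},{"tx":0,"ty":0,"tz":0,"roll":-0.09},{"tx":0,"ty":0,"tz":0,"roll":-0.09},{"tx":0,"ty":0,"tz":0,"roll":-0.09},{"tx":0,"ty":0,"tz":0,"roll":-0.09},{"tx":0,"ty":0,"tz":0,"roll":-0.09},{"tx":0,"ty":0,"tz":0,"roll":-0.09},{"tx":0,"ty":0,"tz":0,"roll":0},{"tx":0,"ty":0,"tz":0,"roll":0}]'
cat >> h.py <<'E'
def tin(n='top'):
    im,d=optics.get_image(n);W=world(n,d);hsv=cv2.cvtColor(im,cv2.COLOR_RGB2HSV);H,S=hsv[...,0],hsv[...,1]
    m=(H>60)&(H<90)&(S>80)&(abs(W[...,2]-.05)<.006)
    k,l,st,c=cv2.connectedComponentsWithStats(m.astype('uint8'))
    for i in range(1,k):
        P=W[l==i]
        if st[i,4]>40: print(n,"tin",c[i].round(),st[i,4],((P.min(0)+P.max(0))/2).round(4),"rack",inrack((P.min(0)+P.max(0))/2).round(1))
E
python3 - <<'E'
from h import *
go([.4021,.1868],.018);tin();print(ctrl.get_obs()['opening'])
im,d=optics.get_image('wrist');cv2.imwrite('pics/w2.png',im[...,::-1])
E
```

```text
t: 8.12
tool_pos: [0.4146, 0.1666, 0.1639]
tool_rot: [-2.395, -2.032, 0.003]
contact_force: [-0.6, -0.4, 0.6]
opening: 0.0257
grip_force: 0.0
t: 8.87
tool_pos: [0.3991, 0.1868, 0.1643]
tool_rot: [-1.768, -2.595, 0.002]
contact_force: [0.4, -0.1, 0.8]
opening: 0.026
grip_force: 0.0
pos [0.3991 0.1868 0.1643] yaw 1.9453 tilt [-0.002 -0.    -1.   ] t 8.87 q [ 0.27 -0.36  2.1   0.    1.41 -0.11] F [ 0.4 -0.1  0.8]
shift mm [ -1.1   3.  146.3] rackpos [-300.6  215.7]
top tin [275. 242.] 200 [0.4246 0.1325 0.05  ] rack [-266.6  166.4]
0.025925727062855983
```

View pics/w2.png

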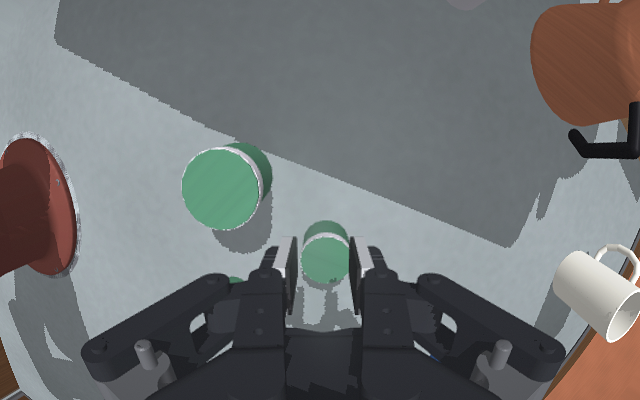

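The wrist view shows the middle green tin at (325,255), centred between the fingers. The big one is clear of them at (222,188). I descend behind the tin.

```bash
python3 -m handwheel '[{"tx":0,"ty":3,"tz":12,"roll":0},{"tx":0,"ty":0,"tz":25,"roll":0},{"tx":0,"ty":0,"tz":25,"roll":0},{"tx":0,"ty":0,"tz":25,"roll":0},{"tx":0,"ty":0,"tz":20,"roll":0},{"tx":0,"ty":0,"tz":18,"roll":0},{"tx":0,"ty":0,"tz":12,"roll":0},{"tx":0,"ty":0,"tz":8,"roll":0},{"tx":0,"ty":0,"tz":0,"roll":0},{"tx":0,"ty":0,"tz":0,"roll":0}]'
python3 - <<'E'
from h import *
go(rack(-150-.517*32,-28+.856*32),.018);tin();tin('scene')
E
```

```text
t: 9.8
tool_pos: [0.4025, 0.188, 0.0203]
tool_rot: [-1.767, -2.597, 0.001]
contact_force: [-0.3, -0.0, -0.5]
opening: 0.0257
grip_force: 0.0
pos [0.4025 0.188  0.0203] yaw 1.9471 tilt [-0. -0. -1.] t 9.8 q [ 0.27 -0.15  2.19 -0.    1.1  -0.11] F [-0.3 -0.  -0.5]
shift mm [-254.4   -0.3    2.3] rackpos [-297.5  217.5]
top tin [275. 242.] 204 [0.4246 0.1339 0.0498] rack [-266.7  167.8]
scene tin [388. 192.] 102 [0.4229 0.1297 0.0494] rack [-267.7  163.3]
```

```bash
python3 -m handwheel '[{"tx":-5,"ty":0,"tz":0.5,"roll":0},{"tx":-6,"ty":0,"tz":0.5,"roll":0},{"tx":-5,"ty":0,"tz":0,"roll":0},{"tx":-3,"ty":0,"tz":0,"roll":0},{"tx":-3,"ty":0,"tz":0,"roll":0},{"tx":-3,"ty":0,"tz":0,"roll":0},{"tx":-3,"ty":0,"tz":0,"roll":0},{"tx":-3,"ty":0,"tz":0,"roll":0},{"tx":-4,"ty":0,"tz":0,"roll":0},{"tx":-5,"ty":0,"tz":0,"roll":0},{"tx":-6,"ty":0,"tz":0,"roll":0},{"tx":-6,"ty":0,"tz":0,"roll":0}]' && python3 -m handwheel '[{"tx":-6,"ty":0,"tz":0,"roll":0},{"tx":-6,"ty":0,"tz":0,"roll":0},{"tx":-6,"ty":0,"tz":0,"roll":0},{"tx":-6,"ty":0,"tz":0,"roll":0},{"tx":-6,"ty":0,"tz":0,"roll":0},{"tx":-6,"ty":0,"tz":0,"roll":0},{"tx":-5,"ty":0,"tz":0,"roll":0},{"tx":-4,"ty":0,"tz":0,"roll":0},{"tx":-2,"ty":0,"tz":0,"roll":0},{"tx":0,"ty":0,"tz":0,"roll":0}]'
python3 - <<'E'
from h import *
go(rack(-150-.517*32,-28+.856*32),.018);tin();tin('scene')
E
```

```text
t: 10.9
tool_pos: [0.4218, 0.1392, 0.0193]
tool_rot: [1.766, 2.598, -0.0]
contact_force: [-0.2, 0.8, 0.3]
opening: 0.0262
grip_force: 0.3
t: 11.73
tool_pos: [0.4392, 0.0956, 0.0194]
tool_rot: [1.767, 2.598, -0.0]
contact_force: [0.7, 0.2, -0.5]
opening: 0.0264
grip_force: 0.0
pos [0.4392 0.0956 0.0194] yaw 1.9471 tilt [ 0. -0. -1.] t 11.73 q [ 0.05 -0.13  2.18 -0.    1.1  -0.33] F [ 0.7  0.2 -0.5]
shift mm [-154.9   -0.4    1.4] rackpos [-246.1  132.4]
scene tin [363. 192.] 115 [0.4489 0.0657 0.0495] rack [-231.6  104.5]
```

The push tracks well: the tin sits 31 mm ahead of the tool, centred in the cradle. I continue.

```bash
python3 -m handwheel '[{"tx":-3,"ty":0,"tz":0,"roll":0},{"tx":-5,"ty":0,"tz":0,"roll":0},{"tx":-7,"ty":0,"tz":0,"roll":0},{"tx":-7,"ty":0,"tz":0,"roll":0},{"tx":-7,"ty":0,"tz":0,"roll":0},{"tx":-7,"ty":0,"tz":0,"roll":0},{"tx":-7,"ty":0,"tz":0,"roll":0},{"tx":-7,"ty":0,"tz":0,"roll":0},{"tx":-7,"ty":0,"tz":0,"roll":0},{"tx":-7,"ty":0,"tz":0,"roll":0},{"tx":-7,"ty":0,"tz":0,"roll":0},{"tx":-7,"ty":0,"tz":0,"roll":0}]' && python3 -m handwheel '[{"tx":-7,"ty":0,"tz":0,"roll":0},{"tx":-7,"ty":0,"tz":0,"roll":0},{"tx":-7,"ty":0,"tz":0,"roll":0},{"tx":-7,"ty":0,"tz":0,"roll":0},{"tx":-7,"ty":0,"tz":0,"roll":0},{"tx":-7,"ty":0,"tz":0,"roll":0},{"tx":-7,"ty":0,"tz":0,"roll":0},{"tx":-7,"ty":0,"tz":0,"roll":0},{"tx":-7,"ty":0,"tz":0,"roll":0},{"tx":-6,"ty":0,"tz":0,"roll":0},{"tx":-4,"ty":0,"tz":0,"roll":0},{"tx":-2,"ty":0,"tz":0,"roll":0}]'
python3 - <<'E'
from h import *
go(rack(-150-.517*32,-28+.856*32),.018);tin();tin('scene')
E
```

```text
t: 12.83
tool_pos: [0.4679, 0.0228, 0.0193]
tool_rot: [-1.766, -2.598, -0.0]
contact_force: [-0.2, 1.5, 0.1]
opening: 0.0259
grip_force: 0.3
t: 13.83
tool_pos: [0.4955, -0.0469, 0.0194]
tool_rot: [1.767, 2.598, 0.0]
contact_force: [-0.3, 0.0, -0.8]
opening: 0.0258
grip_force: 0.3
pos [ 0.4955 -0.0469  0.0194] yaw 1.9471 tilt [ 0. -0. -1.] t 13.83 q [-0.24 -0.01  2.06 -0.    1.09 -0.62] F [-0.3  0.  -0.8]
shift mm [-1.8 -0.5  1.4] rackpos [-167.1    1.2]
scene tin [307. 190.] 92 [ 0.5083 -0.0777  0.0491] rack [-149.4  -27.1]
```

```bash
python3 -m handwheel '[{"tx":5,"ty":0,"tz":0,"roll":0},{"tx":15,"ty":0,"tz":0,"roll":0},{"tx":20,"ty":0,"tz":0,"roll":0},{"tx":10,"ty":0,"tz":-20,"roll":0},{"tx":0,"ty":0,"tz":-25,"roll":-0.1},{"tx":0,"ty":0,"tz":-20,"roll":-0.115},{"tx":0,"ty":0,"tz":0,"roll":-0.115},{"tx":0,"ty":0,"tz":0,"roll":-0.115},{"tx":0,"ty":0,"tz":0,"roll":-0.115},{"tx":0,"ty":0,"tz":0,"roll":-0.115},{"tx":0,"ty":0,"tz":0,"roll":-0.115},{"tx":0,"ty":0,"tz":0,"roll":-0.115}]' && python3 -m handwheel '[{"tx":0,"ty":0,"tz":0,"roll":-0.115},{"tx":0,"ty":0,"tz":0,"roll":0},{"tx":0,"ty":0,"tz":0,"roll":0}]'
python3 - <<'E'
from h import *
tin();tin('scene');go(rack(-212,-26.5),.018)
E
```

```text
t: 14.93
tool_pos: [0.4765, 0.0008, 0.0843]
tool_rot: [0.442, 3.11, 0.0]
contact_force: [0.9, 0.1, -0.3]
opening: 0.0258
grip_force: 0.0
t: 15.18
tool_pos: [0.4766, 0.0006, 0.0843]
tool_rot: [-0.277, -3.129, -0.0]
contact_force: [0.6, 0.7, -0.1]
opening: 0.0258
grip_force: 0.0
scene tin [308. 190.] 116 [ 0.5068 -0.0781  0.049 ] rack [-150.7  -27.8]
pos [0.4767 0.0005 0.0843] yaw 2.9657 tilt [-0.  0. -1.] t 15.28 q [-0.16 -0.17  2.08  0.    1.23 -1.55] F [0.3 0.2 0.6]
shift mm [ 17.8 -71.4  66.3] rackpos [-193.4   44.8]
```

```bash
python3 -m handwheel '[{"tx":2,"ty":-10,"tz":0,"roll":-0.01},{"tx":6,"ty":-22,"tz":0,"roll":0},{"tx":6,"ty":-22,"tz":0,"roll":0},{"tx":3,"ty":-14,"tz":0,"roll":0},{"tx":0,"ty":-5,"tz":0,"roll":0},{"tx":0,"ty":0,"tz":10,"roll":0},{"tx":0,"ty":0,"tz":20,"roll":0},{"tx":0,"ty":0,"tz":20,"roll":0},{"tx":0,"ty":0,"tz":12,"roll":0},{"tx":0,"ty":0,"tz":5,"roll":0},{"tx":0,"ty":0,"tz":0,"roll":0}]' 26 20
python3 - <<'E'
from h import *
tin();tin('scene');go(rack(-90-32,-28),.018);print(ctrl.get_obs()['opening'])
E
python3 look.py s2
```

```text
t: 16.2
tool_pos: [0.4468, -0.0679, 0.0153]
tool_rot: [-0.257, -3.127, -0.002]
contact_force: [0.1, -0.3, 1.1]
opening: 0.0258
grip_force: 0.0
scene tin [308. 190.] 123 [ 0.5069 -0.0785  0.0492] rack [-150.6  -28.2]
pos [ 0.4485 -0.0686  0.0175] yaw 2.978 tilt [ 0.  0. -1.] t 16.3 q [-0.32 -0.12  2.17  0.    1.09 -1.72] F [ 0.8 -0.4 -0.3]
shift mm [-87.9  -0.1  -0.5] rackpos [-209.9  -28.1]
0.026405050352324422
```

View pics/s2.png

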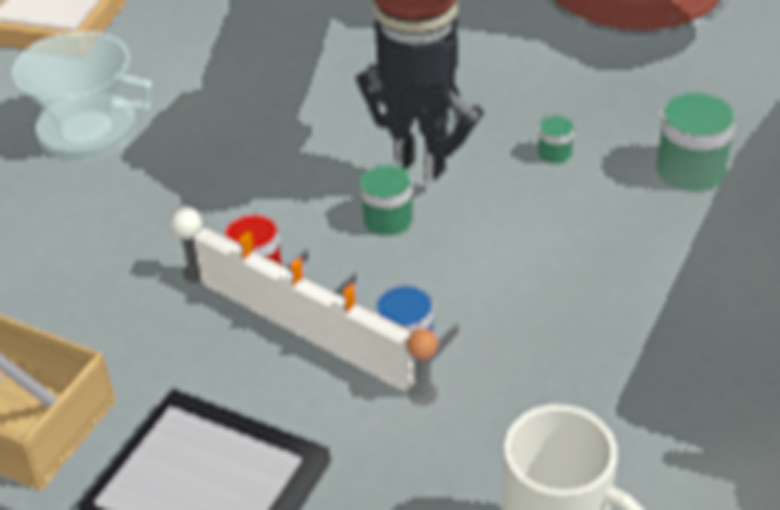

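All three tabs are upright. The tin at (386,200) stands between the cradle and the third gap. I push it straight along rack x to just short of the dividers.

```bash
python3 -m handwheel '[{"tx":-5,"ty":0,"tz":0,"roll":0},{"tx":-6,"ty":0,"tz":0,"roll":0},{"tx":-6,"ty":0,"tz":0,"roll":0},{"tx":-3,"ty":0,"tz":0,"roll":0},{"tx":-3,"ty":0,"tz":0,"roll":0},{"tx":-3,"ty":0,"tz":0,"roll":0},{"tx":-3,"ty":0,"tz":0,"roll":0},{"tx":-3,"ty":0,"tz":0,"roll":0},{"tx":-4,"ty":0,"tz":0,"roll":0},{"tx":-5,"ty":0,"tz":0,"roll":0},{"tx":-6,"ty":0,"tz":0,"roll":0},{"tx":-6,"ty":0,"tz":0,"roll":0}]' && python3 -m handwheel '[{"tx":-6,"ty":0,"tz":0,"roll":0},{"tx":-6,"ty":0,"tz":0,"roll":0},{"tx":-6,"ty":0,"tz":0,"roll":0},{"tx":-6,"ty":0,"tz":0,"roll":0},{"tx":-4,"ty":0,"tz":0,"roll":0},{"tx":-2,"ty":0,"tz":0,"roll":0},{"tx":0,"ty":0,"tz":0,"roll":0}]'
python3 - <<'E'
from h import *
tin();tin('scene');go(rack(-24-32,-28),.018)
E
```

```text
t: 17.35
tool_pos: [0.5009, -0.0778, 0.0172]
tool_rot: [0.257, 3.131, -0.0]
contact_force: [-0.8, -0.2, 0.0]
opening: 0.0259
grip_force: 0.3
t: 17.93
tool_pos: [0.5305, -0.0827, 0.0175]
tool_rot: [0.257, 3.13, -0.0]
contact_force: [0.2, 0.4, 0.5]
opening: 0.0259
grip_force: 0.0
scene tin [295. 200.] 131 [ 0.5592 -0.0889  0.0491] rack [-97.3 -29.8]
pos [ 0.5301 -0.0826  0.0174] yaw 2.9776 tilt [ 0. -0. -1.] t 18.03 q [-0.29  0.08  1.97  0.    1.09 -1.7 ] F [0.6 0.4 0.2]
shift mm [-71.1   0.2  -0.6] rackpos [-127.1  -28.4]
```

```bash
python3 -m handwheel '[{"tx":-3,"ty":0.3,"tz":0,"roll":0},{"tx":-4,"ty":0,"tz":0,"roll":0},{"tx":-4,"ty":0,"tz":0,"roll":0},{"tx":-4,"ty":0,"tz":0,"roll":0},{"tx":-4,"ty":0,"tz":0,"roll":0},{"tx":-3,"ty":0,"tz":0,"roll":0},{"tx":-2,"ty":0,"tz":0,"roll":0},{"tx":0,"ty":0,"tz":0,"roll":0}]'
python3 - <<'E'
from h import *
tin('scene');go(rack(-24-32,-28),.018);print(ctrl.get_obs()['wrist_torque'].round(2))
o=ctrl.get_obs();p=optics.camera_params('wrist');im,d=optics.get_image('wrist')
t,_=optics.get_image('top')
cv2.imwrite('pics/w3.png',np.hstack([cv2.resize(im[150:400,170:470],(400,333)),cv2.resize(t[130:230,280:400],(400,333),interpolation=cv2.INTER_CUBIC)])[...,::-1])
E
```

```text
t: 18.7
tool_pos: [0.5543, -0.0863, 0.0174]
tool_rot: [0.257, 3.13, -0.0]
contact_force: [-0.1, -0.1, 0.1]
opening: 0.0259
grip_force: 0.0
scene tin [290. 205.] 132 [ 0.5823 -0.0912  0.0488] rack [-74.1 -28.2]
pos [ 0.5541 -0.0863  0.0174] yaw 2.9776 tilt [ 0. -0. -1.] t 18.75 q [-0.29  0.13  1.91  0.    1.1  -1.69] F [-0.9  0.7 -0.1]
shift mm [-46.8  -0.   -0.6] rackpos [-102.8  -28. ]
[ 0.01 -0.02  0.03]
```

View pics/w3.png

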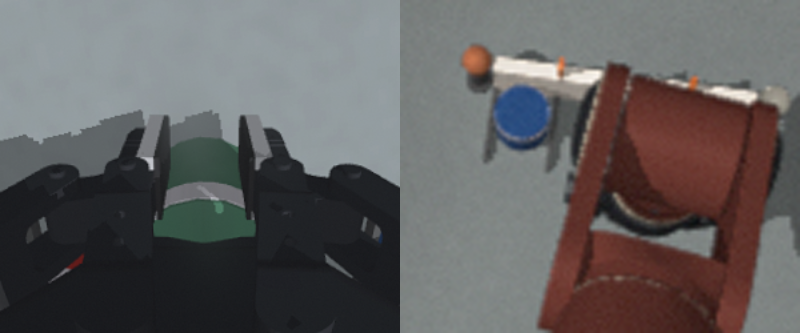

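The wrist view shows the tin upright and centred in the cradle; the top view is blocked by the arm. There are no side forces so far. I continue slowly until it meets the rail.

```bash
python3 -m handwheel '[{"tx":-3,"ty":0,"tz":0,"roll":0},{"tx":-4,"ty":0,"tz":0,"roll":0},{"tx":-4,"ty":0,"tz":0,"roll":0},{"tx":-4,"ty":0,"tz":0,"roll":0},{"tx":-4,"ty":0,"tz":0,"roll":0},{"tx":-4,"ty":0,"tz":0,"roll":0},{"tx":-4,"ty":0,"tz":0,"roll":0},{"tx":-4,"ty":0,"tz":0,"roll":0},{"tx":-4,"ty":0,"tz":0,"roll":0},{"tx":-3,"ty":0,"tz":0,"roll":0},{"tx":-2,"ty":0,"tz":0,"roll":0},{"tx":0,"ty":0,"tz":0,"roll":0}]'
python3 - <<'E'
from h import *
tin('scene');go(rack(-24-31,-28),.018)
E
```

```text
t: 19.85
tool_pos: [0.5937, -0.0928, 0.0174]
tool_rot: [0.257, 3.13, -0.0]
contact_force: [0.4, -0.1, -0.6]
opening: 0.0261
grip_force: 0.0
scene tin [281. 213.] 116 [ 0.6203 -0.0992  0.0485] rack [-35.3 -29.9]
pos [ 0.5935 -0.0928  0.0174] yaw 2.9776 tilt [ 0. -0. -1.] t 19.9 q [-0.28  0.22  1.81  0.    1.11 -1.69] F [ 0.  -0.2  1.1]
shift mm [-7.9 -0.  -0.6] rackpos [-62.9 -28. ]
```

```bash
python3 -m handwheel '[{"tx":-1.5,"ty":0,"tz":0,"roll":0},{"tx":-2,"ty":0,"tz":0,"roll":0},{"tx":-1.5,"ty":0,"tz":0,"roll":0},{"tx":-1,"ty":0,"tz":0,"roll":0},{"tx":-0.5,"ty":0,"tz":0,"roll":0}]';python3 -m handwheel '[{"tx":-0.5,"ty":0,"tz":0,"roll":0},{"tx":-0.5,"ty":0,"tz":0,"roll":0}]';python3 -m handwheel '[{"tx":-0.5,"ty":0,"tz":0,"roll":0},{"tx":0,"ty":0,"tz":0,"roll":0}]'
python3 - <<'E'
from h import *
tin('scene');go(rack(-24-31,-28),.018)
E
```

```text
t: 20.32
tool_pos: [0.5997, -0.0938, 0.0173]
tool_rot: [0.257, 3.131, 0.0]
contact_force: [-1.6, 0.6, -0.1]
opening: 0.0265
grip_force: 0.4
t: 20.48
tool_pos: [0.6005, -0.0939, 0.0173]
tool_rot: [-0.257, -3.131, -0.0]
contact_force: [0.1, -0.1, -0.0]
opening: 0.0258
grip_force: 0.4
t: 20.65
tool_pos: [0.6011, -0.094, 0.0173]
tool_rot: [0.257, 3.131, -0.0]
contact_force: [-1.0, -0.1, -0.7]
opening: 0.0259
grip_force: 0.3
scene tin [280. 214.] 95 [ 0.626  -0.1011  0.0492] rack [-29.4 -30.9]
pos [ 0.6011 -0.094   0.0173] yaw 2.9776 tilt [ 0. -0. -1.] t 20.7 q [-0.28  0.24  1.79  0.    1.11 -1.68] F [ 0.2  0.3 -0.7]
shift mm [-0.2 -0.  -0.7] rackpos [-55.2 -28. ]
```

No clear contact yet, so I creep on, checking the force between calls.

```bash
for i in 1; do python3 -m handwheel '[{"tx":-0.5,"ty":0,"tz":0,"roll":0},{"tx":-0.5,"ty":0,"tz":0,"roll":0},{"tx":0,"ty":0,"tz":0,"roll":0}]' | grep -E "pos|contact"; done; python3 -m handwheel '[{"tx":-0.5,"ty":0,"tz":0,"roll":0},{"tx":-0.5,"ty":0,"tz":0,"roll":0},{"tx":0,"ty":0,"tz":0,"roll":0}]' | grep -E "pos|contact"
```

```text
tool_pos: [0.6015, -0.0941, 0.0172]
contact_force: [-3.5, -0.0, 2.1]
tool_pos: [0.6016, -0.0941, 0.0171]
contact_force: [-7.9, 0.5, 5.7]
```

The tool has stalled with the force rising to 8 N: the tin is against the rail. I back off, lift clear and check.

```bash
python3 -m handwheel '[{"tx":1,"ty":0,"tz":0,"roll":0},{"tx":2,"ty":0,"tz":0,"roll":0},{"tx":5,"ty":0,"tz":0,"roll":0},{"tx":12,"ty":0,"tz":0,"roll":0},{"tx":20,"ty":0,"tz":0,"roll":0},{"tx":30,"ty":0,"tz":0,"roll":0},{"tx":35,"ty":0,"tz":0,"roll":0},{"tx":35,"ty":0,"tz":-10,"roll":0},{"tx":30,"ty":0,"tz":-30,"roll":0},{"tx":20,"ty":0,"tz":-35,"roll":0},{"tx":0,"ty":0,"tz":-30,"roll":0},{"tx":0,"ty":0,"tz":0,"roll":0}]'
python3 - <<'E'
from h import *
tin();tin('scene');go([.5,0])
for n in('top','scene'):
    im,d=optics.get_image(n);W=world(n,d);hsv=cv2.cvtColor(im,cv2.COLOR_RGB2HSV);H,S=hsv[...,0].astype(int),hsv[...,1]
    for nm,m in dict(blue=(H>100)&(H<120)&(S>150),red=((H<4)|(H>176))&(S>180)).items():
        P=W[m&(abs(W[...,2]-.05)<.006)];q=(np.percentile(P,2,0)+np.percentile(P,98,0))/2;print(n,nm,inrack(q).round(1))
    a=im[130:200,290:410] if n=='top' else im[180:270,220:350]
    cv2.imwrite(f'pics/e_{n}.png',cv2.resize(a,(660,290) if 0 else (600,300 if n=='top' else 300))[...,::-1])
cv2.imwrite('pics/end.png',np.vstack([cv2.imread('pics/e_top.png'),cv2.imread('pics/e_scene.png')]))
E
```

```text
t: 22.2
tool_pos: [0.4195, -0.0646, 0.1288]
tool_rot: [0.256, 3.117, -0.005]
contact_force: [0.8, -1.9, 1.2]
opening: 0.0264
grip_force: 0.0
top tin [355. 167.] 178 [ 0.6311 -0.0992  0.0505] rack [-24.7 -28.1]
scene tin [279. 214.] 97 [ 0.6258 -0.1009  0.0492] rack [-29.7 -30.6]
pos [ 0.4174 -0.0639  0.1238] yaw 2.9775 tilt [ 0.006 -0.002 -1.   ] t 22.3 q [-0.33 -0.38  2.18  0.    1.34 -1.74] F [ 0.3 -0.6 -0.4]
shift mm [-71.   76.5   0.3] rackpos [-241.3  -28.5]
top blue [-30.3  82.6]
top red [-27.4 -83.5]
scene blue [-31.4  82.6]
scene red [-28.9 -85.2]
```

View pics/end.png

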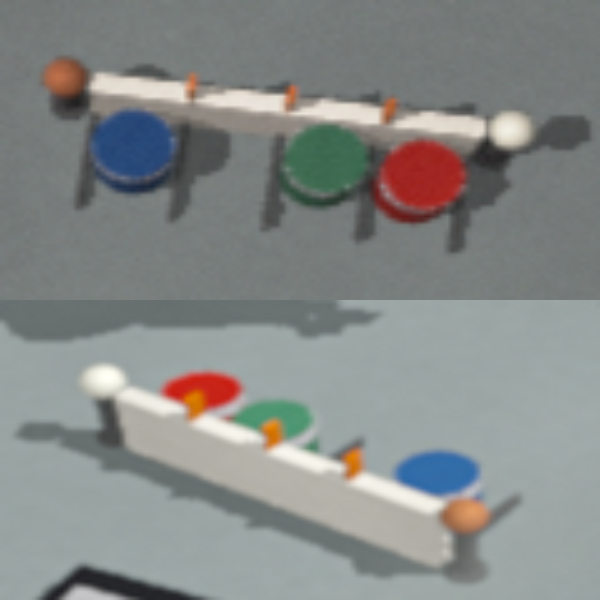

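The green tin stands in the third gap at rack (-24.7, -28.1), which is home within about 1 mm. All three tabs are upright and the blue and red tins have not moved. I hand the job in.

```bash
python3 -c "
from station import ctrl
print(ctrl.finish_job())"
```

```text
the job is handed in; nothing more can be done
None
```

Job handed in: from the copper-knob end I flicked over the first two tabs and stopped in the third gap without touching the third, then pushed the middle-sized green tin upright into that gap, where it measured at home against the rail to within about 1 mm; the blue and red tins had not moved.

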